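Sort the glass fish eyes and hold the loupe in focus over the yellow one

ROBOT

A 6-joint arm with a two-finger parallel gripper is mounted at the origin on a cart in front of the work surface, level with it; the furniture and walls round the work are solid. World frame = base frame: x ahead of the robot, y to its left, z up, the work surface at z = 0. Lengths are in m, angles in rad, forces in N, time in s.
With the tool pointing down it reaches from about 0.35 to 0.725 m from the base axis. Payload 4.3 kg.
Tool frame: the origin (TCP) lies at the very end of the fingers, on their centre line; the grasp point (between the pads) lies 19 mm behind it; z points along the fingers, y is the line along which they close (so a half turn about z gives the same grasp; the last joint's range is limited). The gripper opens to 85 mm and grips with 20 to 120 N. Pads are 22 mm wide; open, the fingers measure 114 mm over their backs; the gripper's body (76 mm by 85 mm) begins 54 mm behind the grasp point. The pads swing forward as they close: fully open they stand 13 mm farther back than shut.
Start: joints at [1.042, 0.377, 0.081, 1.274, 0, 1.46], TCP at [0.234, 0.525, 0.231] pointing down, gripper open.
Joint ranges: [-2.72, 2.72], [-0.84, 1.66], [-1.02, 1.22], [-1.77, 2.12], [-1.37, 1.28], [-3.14, 3.14]. Speed limits (rad/s): [2.57, 2.57, 3.14, 3.14, 3.14, 3.14].

INTERFACE

Orientations are given as a unit quaternion [x, y, z, w].
In Python, from bench import state, grab_frame, job_done, regions_of gives the robot as it stands.
- The arm moves only by the tool arm_command, never from a script. Its arguments are lists of equal length, an entry for each row: "rotation": the turn, a rotation vector about the world's x, y, z each as a share of 30 degrees, from -1 to 1, a list of three; "delta_pos": the shift along the world's x, y, z each as a share of 0.025 m, from -1 to 1, a list of three; "gripper": the gripper command: -1 is fully open, 1 is shut, values between are in proportion. In form: {"rotation": [[rx, ry, rz], ...], "delta_pos": [[tx, ty, tz], ...], "gripper": [gripper, ...]}. A call has 1 to 20 rows; each row shifts and turns the commanded pose from where the row before left it; what a row does not reach is not made up. A row lasts 1/8 s, in which the tool goes at most 62.5 mm and 10.7 degrees, less where a joint would pass 70% of its speed; a pose out of reach is approached as far as the arm can. A call with a number of a shift or a turn outside -1 to 1 is refused whole. A call with a gripper value outside its range is refused whole. The fingers move at their own pace and stop on an object; the grip force is fixed at half the most. Time passes only in rows, so rows that do not move let the fingers close. It gives the time, the measured TCP pose, the force, the opening and the grip force at its end, in the units of the state.
- state(): the state, without advancing time (a new reading comes with each control period).
- grab_frame(name): name is "scene" or "top" or "wrist"; returns a dict with "pixels" (420x560x3 uint8, blue, green, red), "fx", "fy", "cx", "cy" (pixels), "k1" (the pictures are not rectified: a ray, as slopes to the right and down, at radius r is drawn at 1 + k1 r^2 times it, then the intrinsics apply), "R" (3x3) and "t" (3): a world point X has camera coordinates R X + t; the wrist camera has in their place "mount" (4x4, takes a point from camera to tool coordinates, whose origin is the TCP and whose axes are the flange's). Camera axes: x right, y down, z forward; pixel columns grow to the right and rows downward; lengths in m; the calibration is good to about 2 mm. A picture is of the moment at which its call begins: read the wrist's pose just before it. There is no depth.
- job_done(): hands the job in; it is judged then, once.
Trained networks look in the newest picture that a camera, given by its name, has taken for a name from the list of things; names that differ only in an ending like _2 or _b are one class to them, and where a whole thing is asked for, a point or a joint stands for the part that bears it (a point fixed in the world has none). Each returns a list of dicts, best first, with "score" (0 to 1); they miss things now and then, are a little off and sometimes report something else, mostly with a low value. They report only what shows in the picture. A call takes as long as a camera call.
- regions_of(camera, thing): "region" (420x560 bool, what is visible of it) and "bbox" ([left, top, right, bottom] in pixels, round what is visible of it).
The state is a dict: "t": time; "joint_positions": joint angles; "qvel": joint speeds; "effort": joint torques, N m; "ee_pos": TCP position; "orientation": TCP orientation; "ft_force": force on the tool from outside, world axes, zero at the start; "wrist_torque": the same for the moment, N m; "width": finger opening in m; "grip_force": force on a finger pad.
Only numpy, scipy, OpenCV 4.12 (cv2) and the standard library are available. Lean on these libraries where they do the work, as an engineer would, in place of code of your own. Each camera call takes 0.05 s, during which the arm holds its last target. There are 200 camera calls.

TASK

Sort the two glass fish eyes into the dishes, the yellow eye into the yellow-rimmed dish and the blue eye into the blue-rimmed dish, both dome up. Then lift the loupe by its handle out of its rest and hold it level and still, the lens centred over the yellow eye and at the height marked by the red collar on the gauge post, and finish while still holding it there. Do not touch the eyes with the loupe, and leave the collar, the paint pots, the tweezers and the eraser as they are.

Things in the scene. Friction and masses are not known exactly. Their poses are not given: they have to be found in the camera images.
- eye_yellow: glass fish eye with a yellow iris and a black pupil on top: a round button 24 mm across and 17 mm high, upright sides up to 11 mm, domed above; 20 g. It starts dome up on the bench. Origin: centre of its flat underside, z up
- eye_blue: the same with a blue iris
- dish_yellow: shallow round white dish with a yellow rim, fixed to the bench: 92 mm across, 15 mm high over the rounded rim, floor 4 mm above the bench, flat inside width about 72 mm at the floor, 82 mm at the rim. Origin: centre of its underside on the bench, z up. The yellow and the blue dish may swap places
- dish_blue: the same dish with a blue rim
- loupe: hand loupe, 187 mm long, about 100 g: straight black handle 110 mm long, 16 mm wide, 14 mm high, and a brass-framed round lens 64 mm across and 8 mm thick in line with it. Origin: at mid-height of the handle, 45 mm from its lens end and close to the centre of mass (grip it here, across the handle); x points along the handle to the lens, z up square to the lens. It starts lying level in its rest with this origin 45 mm above the bench, lens roughly away from the robot
- loupe_lens (a point): centre of the loupe's lens, 90 mm along the loupe's +x from its origin and at the same height; same axes as the loupe
- loupe_rest: wooden rest fixed to the bench: base board 125 x 60 x 8 mm and two forks 8 mm thick, 34 mm wide, reaching 46 mm high, in which the handle lies (underside at 38 mm height, 3 mm play to each side). The forks stand at x = -52 and +34 mm, so 78 mm is free between them about the grip point, with 31 mm open under the handle. Origin: on the bench below the loupe's starting origin, x along the handle to the lens, z up. The loupe lifts out straight up
- gauge: focus gauge fixed to the bench: round steel base 60 mm across and 16 mm high, upright 8 mm post up to 160 mm. Origin: centre of its underside, z up
- gauge_mark (a point): middle of the red collar (26 mm across, 10 mm high) on the gauge post; its height above the bench, 95 to 135 mm, is the height for the middle of the lens. The collar is held by friction and must not be shifted
- pot_yellow: paint pot with a white cap and yellow bands, 39 mm across, 50 mm high, a bystander; origin at the centre of its underside
- pot_blue: paint pot with a black cap and a blue band, 39 mm across, 46 mm high, a bystander; origin at the centre of its underside
- tweezers: steel tweezers lying flat, 141 x 14 x 9 mm, long along their y, a bystander; origin at the centre of the underside
- eraser: white eraser in a blue sleeve, 45 x 21 x 13 mm, long along its y, a bystander; origin at the centre of the underside

How it is judged:
By the outcome, as a careful person would: the job done as asked, in the order asked, and still so for the second after the job is handed in, while the arm keeps its last pose, push and grip.
It also fails if it takes over 64 s, if anything falls off the work surface, if the arm or the gripper's body presses on something with over 40 N, if the wrist force passes 120 N, or if a joint passes its speed limit or range.

## Working session

There is one attempt and no reset: what is moved stays moved. The work goes in short steps, Python scripts to look and compute and a tool call to move; the robot and the scene stay as the last step left them, time stands still between calls to the robot, and variables do not carry over. Pictures are saved under pics/ and viewed, at most 10 in all, crops included, and the job is handed in when it is done.

Besides the shell and the picture viewer there is one more tool, called after "Request:" as name(argument=value, ...) on one line, values as JSON. arm_command: Moves the arm, as the interface text tells. Shift numbers are shares of 0.025 m and turn numbers shares of 30 degrees, none past 1 either way. Its arguments: {"type":"object","properties":{"rotation":{"type":"array","items":{"type":"array","items":{"type":"number","minimum":-1,"maximum":1}}},"delta_pos":{"type":"array","items":{"type":"array","items":{"type":"number","minimum":-1,"maximum":1}}},"gripper":{"type":"array","items":{"type":"number"}}},"required":["rotation","delta_pos","gripper"]}

```bash
mkdir -p pics; cat > h.py <<'E'
import numpy as np, cv2
from bench import state, grab_frame, job_done, regions_of
from scipy.spatial.transform import Rotation as Rn
def cam(name):
    s=state(); f=grab_frame(name)
    if 'mount' in f:
        T=np.eye(4); T[:3,:3]=Rn.from_quat(s['orientation']).as_matrix(); T[:3,3]=s['ee_pos']
        M=T@np.array(f['mount']); C=M[:3,3]; Rw=M[:3,:3]
    else:
        R=np.array(f['R']); Rw=R.T; C=-R.T@np.array(f['t'])
    f['C']=C; f['Rw']=Rw; return f
def ray(f,uv):
    K=np.array([[f['fx'],0,f['cx']],[0,f['fy'],f['cy']],[0,0,1.]])
    p=cv2.undistortPoints(np.array(uv,float).reshape(-1,1,2),K,np.array([f['k1'],0,0,0.]))[:,0]
    return np.c_[p,np.ones(len(p))]@f['Rw'].T
def onz(f,uv,z):
    d=ray(f,uv); return f['C']+d*((z-f['C'][2])/d[:,2])[:,None]
def cen(r): 
    ys,xs=np.nonzero(r); return [xs.mean(),ys.mean()]
E
python3 - <<'E'
from h import *
T={'eye_yellow':.008,'eye_blue':.008,'dish_yellow':.012,'dish_blue':.012,'loupe':.045,'loupe_rest':.02,'gauge':.06,'pot_yellow':.03,'pot_blue':.03,'tweezers':.005,'eraser':.007}
for c in ('top','scene'):
    f=cam(c); cv2.imwrite(f'pics/{c}0.png',f['pixels']); print(c,f['C'].round(3),f['fx'])
    for n,z in T.items():
        for r in regions_of(c,n)[:2]:
            print(n,round(r['score'],2),np.round(r['bbox']),r['region'].sum(),np.round(cen(r['region'])),onz(f,[cen(r['region'])],z)[0].round(4))
s=state();print(s['ee_pos'],s['orientation'],s['t'])
E
```

```text
top [ 0.469 -0.024  1.013] 384.6638304044319
eye_yellow 0.56 [335. 262. 344. 267.] 74 [340. 264.] [ 0.4327 -0.1586  0.008 ]
eye_blue 0.58 [269. 253. 276. 263.] 54 [270. 258.] [0.448  0.0223 0.008 ]
dish_yellow 0.95 [321. 195. 353. 226.] 964 [336. 210.] [ 0.5718 -0.1485  0.012 ]
dish_yellow 0.46 [265. 251. 278. 264.] 65 [270. 258.] [0.4474 0.022  0.012 ]
dish_blue 0.58 [249. 209. 285. 245.] 1066 [265. 227.] [0.5268 0.0365 0.012 ]
loupe 0.86 [158. 209. 198. 281.] 826 [176. 239.] [0.4936 0.2599 0.045 ]
loupe_rest 0.76 [172. 234. 208. 286.] 757 [192. 259.] [0.4434 0.2231 0.02  ]
gauge 0.73 [306. 140. 328. 171.] 477 [318. 155.] [ 0.7067 -0.0998  0.06  ]
pot_yellow 0.51 [243. 143. 259. 160.] 238 [249. 151.] [0.7245 0.0795 0.03  ]
pot_blue 0.49 [201. 150. 216. 166.] 223 [208. 157.] [0.7085 0.187  0.03  ]
tweezers 0.4 [415. 253. 421. 254.] 4 [416. 254.] [ 0.459  -0.3597  0.005 ]
scene [0.19  0.371 0.755] 389.93134295426364
eye_yellow 0.58 [360. 228. 371. 238.] 93 [366. 234.] [ 0.4317 -0.1595  0.008 ]
eye_yellow 0.29 [303. 274. 318. 283.] 88 [309. 278.] [0.4474 0.0226 0.008 ]
dish_yellow 0.59 [301. 192. 339. 218.] 852 [318. 204.] [ 0.5724 -0.147   0.012 ]
dish_blue 0.71 [255. 240. 299. 278.] 1251 [277. 258.] [0.5297 0.0392 0.012 ]
loupe 0.7 [172. 309. 265. 352.] 1419 [207. 330.] [0.4947 0.2592 0.045 ]
loupe_rest 0.67 [203. 325. 272. 375.] 1529 [239. 351.] [0.4304 0.2393 0.02  ]
loupe_rest 0.5 [163. 238. 185. 262.] 366 [174. 247.] [0.7135 0.1868 0.02  ]
pot_yellow 0.67 [201. 205. 215. 229.] 323 [208. 216.] [0.7238 0.081  0.03  ]
pot_blue 0.83 [162. 237. 183. 260.] 347 [174. 246.] [0.7086 0.1889 0.03  ]
pot_blue 0.39 [258. 241. 298. 276.] 1154 [278. 259.] [0.5203 0.0472 0.03  ]
tweezers 0.69 [379. 184. 405. 206.] 77 [389. 195.] [ 0.4679 -0.3047  0.005 ]
eraser 0.58 [328. 165. 336. 175.] 106 [334. 169.] [ 0.6282 -0.2763  0.007 ]
[0.23382986 0.52536548 0.23134345] [2.07859243e-01 9.78158745e-01 6.65876689e-05 1.61715640e-05] 1.2
```

View pics/top0.png

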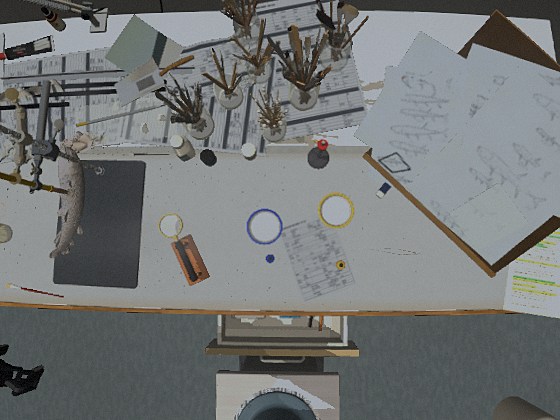

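View pics/scene0.png

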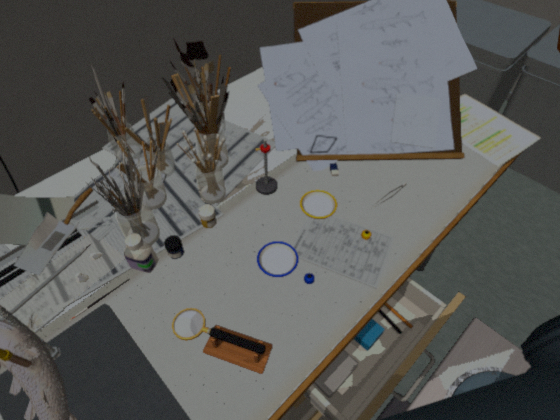

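The top view shows the yellow eye at (340,264), blue eye at (270,258), blue dish (265,227), yellow dish (336,210), and loupe lens (171,226) with handle toward (200,279). The scene view has the red collar at (265,148) on the gauge. Next I measure the collar height and the loupe axis.

```bash
python3 - <<'E'
from h import *
F={}
for c in ('top','scene'):
    f=cam(c); p=f['pixels'].astype(int); b,g,r=p[...,0],p[...,1],p[...,2]
    m=(r>110)&(g<70)&(b<70); m[:, :230]=0; 
    if c=='top': m[:135]=0;m[175:]=0;m[:,:300]=0;m[:,340:]=0
    else: m[:130]=0;m[170:]=0;m[:,:250]=0;m[:,280:]=0
    uv=cen(m); d=ray(f,[uv])[0]; F[c]=(f['C'],d/np.linalg.norm(d)); print(c,'red',m.sum(),uv)
    # loupe
    L=regions_of(c,'loupe')[0]['region']; q=np.argwhere(L&(p.max(2)<70))[:,::-1]
    w=onz(f,q,.052); mu=w.mean(0); u=np.linalg.svd(w-mu,full_matrices=False)[2][0]; u*=np.sign(u[0])
    s=(w-mu)@u; print('handle',mu.round(4),u.round(3),s.min().round(3),s.max().round(3))
    g2=np.argwhere(L&(p.max(2)>=70))[:,::-1]
    w2=onz(f,g2,.045); s2=(w2-mu)@u; print('lens extent',s2.min().round(3),s2.max().round(3))
    cc,rr=cv2.minEnclosingCircle(w2[s2>s.max()+.006][:,:2].astype(np.float32)); print('lens',cc,rr)
    for n in('dish_yellow','dish_blue'):
        R=regions_of(c,n)[0]['region'].astype(np.uint8); cn=max(cv2.findContours(R,0,2)[0],key=len)[:,0]
        print(n,cv2.minEnclosingCircle(onz(f,cn,.012)[:,:2].astype(np.float32)))
(a,d),(b,e)=F['top'],F['scene']
t=np.linalg.lstsq(np.c_[d,-e],b-a,rcond=None)[0]; print(a+d*t[0],b+e*t[1])
E
```

```text
top red 61 [np.float64(322.0), np.float64(144.88524590163934)]
handle [0.4337 0.2287 0.052 ] [0.906 0.423 0.   ] -0.048 0.059
lens extent -0.049 0.138
lens (0.5250266790390015, 0.2743397653102875) 0.03643481060862541
dish_yellow ((0.5710009932518005, -0.1477363109588623), 0.04646338149905205)
dish_blue ((0.528037428855896, 0.037563152611255646), 0.047763608396053314)
scene red 39 [np.float64(264.05128205128204), np.float64(147.66666666666666)]
handle [0.4361 0.2331 0.052 ] [0.897 0.442 0.   ] -0.054 0.056
lens extent -0.053 0.137
lens (0.5270847678184509, 0.27385395765304565) 0.037446197122335434
dish_yellow ((0.5714467167854309, -0.1505071520805359), 0.050200335681438446)
dish_blue ((0.5316911935806274, 0.037323929369449615), 0.04910823702812195)
[ 0.7125154  -0.10324619  0.13590197] [ 0.71539535 -0.10079656  0.13648098]
```

Request:
arm_command(rotation=[[0, 0, 0], [0, 0, 0], [0, 0, 0], [0, 0, 0], [0, 0, 0], [0, 0, 0], [0, 0, 0], [0, 0, 0], [0, 0, 0], [0, 0, 0], [0, 0, 0], [0, 0, 0], [0, 0, 0], [0, 0, 0], [0, 0, 0], [0, 0, 0]], delta_pos=[[0.5, -1, 0], [0.5, -1, 0], [0.5, -1, 0], [0.5, -1, 0], [0.5, -1, 0], [0.5, -1, 0], [0.5, -1, 0], [0.5, -1, 0], [0.5, -1, 0], [0.5, -1, 0], [0.5, -1, 0], [0.5, -1, 0], [0.5, -1, 0], [0.5, -1, 0], [0.5, -1, 0], [0.5, -1, 0]], gripper=[-1, -1, -1, -1, -1, -1, -1, -1, -1, -1, -1, -1, -1, -1, -1, -1])

```text
t: 3.6
ee_pos: [0.4343, 0.1245, 0.2315]
orientation: [0.208, 0.978, 0.0, 0.0]
ft_force: [1.2, 1.1, 0.2]
width: 0.0856
grip_force: 0.0
```

Request:
arm_command(rotation=[[0, 0, 0.28], [0, 0, 0.28], [0, 0, 0.28], [0, 0, 0.28], [0, 0, 0]], delta_pos=[[0.14, -1, -0.6], [0.14, -1, -0.6], [0.14, -1, -0.6], [0.14, -1, -0.6], [0, -0.1, -0.6]], gripper=[-0.2, -0.2, -0.2, -0.2, -0.2])

```text
t: 4.22
ee_pos: [0.4483, 0.0214, 0.156]
orientation: [-0.083, 0.997, -0.0, 0.0]
ft_force: [-0.6, -0.0, -0.6]
width: 0.0512
grip_force: 0.0
```

```bash
cat > w.py <<'E'
from h import *
import sys
f=cam('wrist'); s=state(); print(np.round(s['ee_pos'],4),np.round(s['joint_positions'],2),s['t'],s['width'])
if sys.argv[1]!='-': cv2.imwrite(f'pics/{sys.argv[1]}.png',f['pixels'])
for a in sys.argv[2:]:
    n,z=a.split(':'); z=float(z)
    for r in regions_of('wrist',n)[:2]:
        cn=max(cv2.findContours(r['region'].astype(np.uint8),0,2)[0],key=len)[:,0]
        c,rad=cv2.minEnclosingCircle(onz(f,cn,z)[:,:2].astype(np.float32))
        print(n,round(r['score'],2),np.round(r['bbox']),'cen',onz(f,[cen(r['region'])],z)[0].round(4),'circ',np.round(c,4),round(rad,4))
E
python3 w.py w1 eye_blue:0.010 dish_blue:0.012
```

```text
[0.4468 0.0219 0.1542] [-0.09  0.17 -0.41  1.   -0.   -0.26] 4.275 0.05094806525925862
eye_blue 0.85 [266. 185. 292. 209.] cen [0.4466 0.0208 0.01  ] circ [0.4469 0.0203] 0.0128
dish_blue 0.8 [234. 234. 325. 310.] cen [0.5282 0.0358 0.012 ] circ [0.5303 0.0355] 0.0479
```

View pics/w1.png

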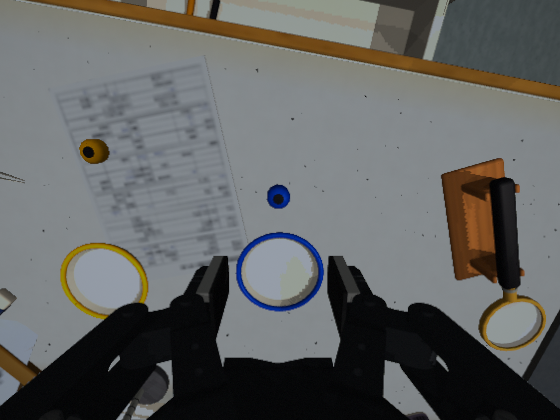

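The wrist view shows the blue eye at (279,197) and the blue dish at (280,271), both clear of the fingers. Descending onto the eye.

Request:
arm_command(rotation=[[0, 0, 0], [0, 0, 0], [0, 0, 0], [0, 0, 0], [0, 0, 0], [0, 0, 0], [0, 0, 0]], delta_pos=[[0, -0.05, -1], [0, 0, -1], [0, 0, -1], [0, 0, -1], [0, 0, -1], [0, 0, -0.7], [0, 0, 0]], gripper=[-0.2, -0.2, -0.2, -0.2, -0.2, -0.2, -0.2])

```text
t: 5.25
ee_pos: [0.4472, 0.0221, 0.0135]
orientation: [-0.084, 0.996, 0.0, -0.001]
ft_force: [-0.6, -0.4, 0.7]
width: 0.0513
grip_force: 0.0
```

Request:
arm_command(rotation=[[0, 0, 0], [0, 0, 0], [0, 0, 0], [0, 0, 0], [0, 0, 0], [0, 0, 0]], delta_pos=[[0, -0.06, -0.38], [0, 0, 0], [0, 0, 0], [0, 0, 0], [0, 0, 0], [0, 0, 0]], gripper=[-0.2, 0.2, 0.6, 1, 1, 1])

```text
t: 6.0
ee_pos: [0.4482, 0.0201, 0.005]
orientation: [-0.084, 0.996, -0.0, 0.0]
ft_force: [-2.2, -0.7, 5.3]
width: 0.0207
grip_force: 58.7
```

The width of 20.7 mm suggests the pads are on the dome, so I'll regrip a little lower.

Request:
arm_command(rotation=[[0, 0, 0], [0, 0, 0], [0, 0, 0], [0, 0, 0], [0, 0, 0], [0, 0, 0], [0, 0, 0], [0, 0, 0]], delta_pos=[[0, 0, 0], [0, 0, 0], [0, 0, -0.14], [0, 0, 0], [0, 0, 0], [0, 0, 0], [0, 0, 0], [0, 0, 0]], gripper=[-0.2, -0.2, -0.2, 0.2, 0.6, 1, 1, 1])

```text
t: 7.0
ee_pos: [0.4477, 0.0201, 0.0009]
orientation: [-0.084, 0.996, 0.0, -0.0]
ft_force: [-1.8, 0.4, 4.0]
width: 0.0212
grip_force: 58.8
```

Request:
arm_command(rotation=[[0, 0, 0], [0, 0, 0], [0, 0, 0], [0, 0, 0]], delta_pos=[[0, 0, 0.6], [0, 0, 1], [0, 0, 1], [0, 0, 0]], gripper=[1, 1, 1, 1])

```text
t: 7.5
ee_pos: [0.45, 0.0199, 0.0673]
orientation: [-0.084, 0.996, -0.0, 0.002]
ft_force: [0.8, -0.4, 0.1]
width: 0.021
grip_force: 58.9
```

```bash
python3 w.py w2 dish_blue:0.012 eye_blue:0.08 dish_yellow:.012 eye_yellow:.01
python3 - <<'E'
import cv2
im=cv2.imread('pics/w2.png');cv2.imwrite('pics/w2c.png',cv2.resize(im[200:420,160:400],None,fx=2.5,fy=2.5))
E
```

```text
[0.4489 0.02   0.0662] [-0.1   0.26 -0.55  0.76  0.   -0.26] 7.55 0.021436791302639653
dish_blue 0.86 [248. 295. 312. 361.] cen [0.5339 0.0337 0.012 ] circ [0.5319 0.0341] 0.0358
eye_blue 0.59 [256. 247. 300. 298.] cen [0.4464 0.0188 0.08  ] circ [0.4468 0.0181] 0.0137
dish_yellow 0.92 [  0. 285. 111. 382.] cen [ 0.565  -0.1497  0.012 ] circ [ 0.5719 -0.1489] 0.0511
eye_yellow 0.71 [  0. 144.  45. 184.] cen [ 0.4306 -0.1587  0.01  ] circ [ 0.4297 -0.1599] 0.0168
```

View pics/w2c.png

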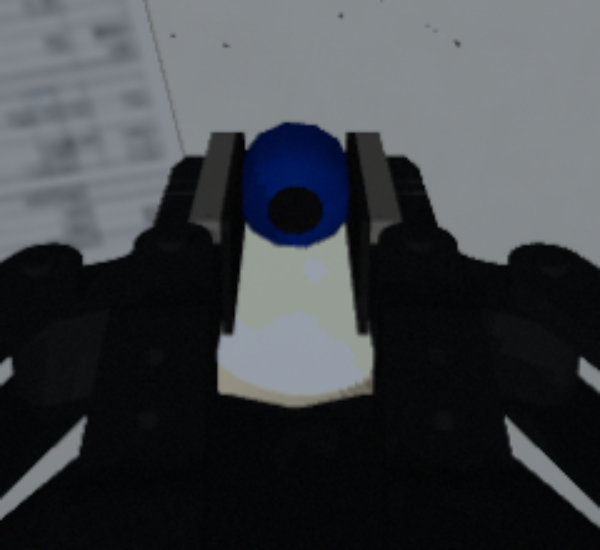

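The blue eye (centre of the crop) is held upright between the pads. Carrying it to the blue dish.

Request:
arm_command(rotation=[[0, 0, 0], [0, 0, 0], [0, 0, 0], [0, 0, 0], [0, 0, 0], [0, 0, 0], [0, 0, 0], [0, 0, 0], [0, 0, 0], [0, 0, 0]], delta_pos=[[0.8, 0.16, 0], [0.8, 0.16, 0], [0.8, 0.16, 0], [0.8, 0.16, -0.4], [0, 0, -0.8], [0, 0, -0.5], [0, 0, -0.4], [0, 0, -0.16], [0, 0, -0.1], [0, 0, 0]], gripper=[1, 1, 1, 1, 1, 1, 1, 1, 1, 1])

```text
t: 9.0
ee_pos: [0.5281, 0.0361, 0.0071]
orientation: [-0.084, 0.996, 0.0, 0.0]
ft_force: [0.1, -0.5, -0.4]
width: 0.021
grip_force: 58.9
```

Request:
arm_command(rotation=[[0, 0, 0], [0, 0, 0], [0, 0, 0], [0, 0, 0], [0, 0, 0], [0, 0, 0], [0, 0, 0], [0, 0, 0]], delta_pos=[[0, 0, -0.05], [0, 0, 0], [0, 0, 0], [0, 0, 0], [0, 0, 0.5], [0, 0, 1], [0, 0, 1], [0, 0, 0.5]], gripper=[1, 0.7, 0.3, 0.25, 0.25, 0.25, 0.2, -0.2])

```text
t: 10.0
ee_pos: [0.5291, 0.036, 0.0827]
orientation: [-0.084, 0.996, -0.0, 0.001]
ft_force: [-0.2, 0.6, -0.8]
width: 0.0507
grip_force: 0.0
```

Request:
arm_command(rotation=[[0, 0, 0], [0, 0, 0], [0, 0, 0], [0, 0, 0], [0, 0, 0], [0, 0, 0], [0, 0, 0], [0, 0, 0], [0, 0, 0]], delta_pos=[[-0.5, -1, 0], [-0.5, -1, 0], [-0.5, -1, 0], [-0.5, -1, 0], [-0.5, -1, 0], [-0.5, -1, 0], [-0.5, -1, 0], [-0.4, -0.8, 0], [0, 0, 0]], gripper=[-0.2, -0.2, -0.2, -0.2, -0.2, -0.2, -0.2, -0.2, -0.2])

```text
t: 11.12
ee_pos: [0.4298, -0.1598, 0.0807]
orientation: [-0.082, 0.997, 0.0, -0.0]
ft_force: [0.6, 0.4, -0.6]
width: 0.051
grip_force: 0.0
```

```bash
python3 w.py w3 eye_yellow:0.010 dish_yellow:0.012 eye_blue:.014 dish_blue:.012
```

```text
[ 0.4302 -0.1591  0.0806] [-0.49  0.26 -0.5   0.81  0.   -0.66] 11.175 0.05118070767379488
eye_yellow 0.69 [260. 206. 288. 243.] cen [ 0.4307 -0.162   0.01  ] circ [ 0.4307 -0.1617] 0.0138
dish_yellow 0.74 [216. 328. 312. 362.] cen [ 0.5419 -0.1545  0.012 ] circ [ 0.5494 -0.1524] 0.0395
dish_blue 0.58 [437. 316. 535. 376.] cen [0.5039 0.0469 0.012 ] circ [0.5137 0.0432] 0.0472
```

View pics/w3.png

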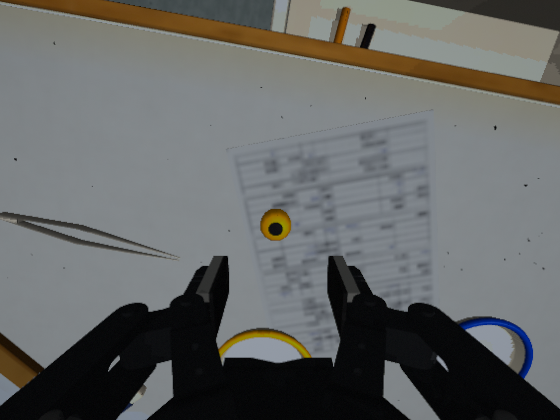

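The yellow eye is at (276,225), with the fingers on either side of its line. Descending and gripping.

Request:
arm_command(rotation=[[0, 0, 0], [0, 0, 0], [0, 0, 0], [0, 0, 0], [0, 0, 0], [0, 0, 0], [0, 0, 0], [0, 0, 0], [0, 0, 0], [0, 0, 0], [0, 0, 0], [0, 0, 0]], delta_pos=[[0, -0.06, -1], [0, 0, -1], [0, 0, -0.7], [0, 0, -0.4], [0, 0, -0.09], [0, 0, 0], [0, 0, 0], [0, 0, 0], [0, 0, 0], [0, 0, 0], [0, 0, 0.4], [0, 0, 0.6]], gripper=[-0.2, -0.2, -0.2, -0.2, -0.2, -0.2, 0.2, 0.6, 1, 1, 1, 1])

```text
t: 12.88
ee_pos: [0.43, -0.1603, 0.0264]
orientation: [-0.084, 0.996, 0.0, -0.0]
ft_force: [0.0, -0.0, -0.6]
width: 0.0211
grip_force: 58.8
```

Request:
arm_command(rotation=[[0, 0, 0], [0, 0, 0], [0, 0, 0], [0, 0, 0], [0, 0, 0], [0, 0, 0], [0, 0, 0], [0, 0, 0], [0, 0, 0], [0, 0, 0], [0, 0, 0], [0, 0, 0], [0, 0, 0]], delta_pos=[[0, 0, 0.8], [0.7, 0.06, 0.8], [0.8, 0.06, 0], [0.8, 0.06, 0], [0.8, 0.06, 0], [0.8, 0.06, 0], [0.8, 0.06, 0], [0.9, 0.1, 0], [0, 0, -0.9], [0, 0, -0.7], [0, 0, -0.5], [0, 0, -0.2], [0, 0, 0]], gripper=[1, 1, 1, 1, 1, 1, 1, 1, 1, 1, 1, 1, 1])

```text
t: 14.5
ee_pos: [0.5703, -0.1489, 0.0084]
orientation: [-0.084, 0.996, 0.0, -0.0]
ft_force: [0.2, 0.3, 0.1]
width: 0.0208
grip_force: 58.8
```

Request:
arm_command(rotation=[[0, 0, 0], [0, 0, 0], [0, 0, 0], [0, 0, 0], [0, 0, 0], [0, 0, 0], [0, 0, 0], [0, 0, 0], [0, 0, 0], [0, 0, 0]], delta_pos=[[0, 0, -0.1], [0, 0, 0], [0, 0, 0], [0, 0, 0], [0, 0, 0.5], [0, 0, 1], [0, 0, 1], [-0.4, 0.5, 1], [-0.4, 1, 1], [0, 0, 0]], gripper=[1, 0.7, 0.3, 0.25, 0.25, 0.25, 0.2, -0.2, -0.2, -0.2])

```text
t: 15.75
ee_pos: [0.5515, -0.1108, 0.1213]
orientation: [-0.085, 0.996, -0.001, 0.002]
ft_force: [0.4, -0.4, -0.0]
width: 0.0512
grip_force: 0.0
```

```bash
python3 w.py w4 eye_yellow:0.014 dish_yellow:0.012 eye_blue:.014 dish_blue:.012
```

```text
[ 0.5513 -0.1114  0.12  ] [-0.31  0.41 -0.17  0.99 -0.   -0.48] 15.8 0.05132704033724959
eye_yellow 0.71 [222. 204. 248. 240.] cen [ 0.5708 -0.1493  0.014 ] circ [ 0.5706 -0.15  ] 0.0139
dish_yellow 0.65 [178. 174. 285. 269.] cen [ 0.5694 -0.1508  0.012 ] circ [ 0.573  -0.1507] 0.048
eye_blue 0.87 [432. 195. 462. 224.] cen [0.5275 0.0342 0.014 ] circ [0.5276 0.0342] 0.0149
eye_blue 0.74 [402. 374. 438. 420.] cen [0.7454 0.0782 0.014 ] circ [0.7386 0.0819] 0.0404
dish_blue 0.56 [392. 162. 506. 265.] cen [0.5281 0.0361 0.012 ] circ [0.5308 0.0367] 0.0483
dish_blue 0.33 [178. 172. 285. 275.] cen [ 0.5697 -0.1509  0.012 ] circ [ 0.5737 -0.1503] 0.0482
```

View pics/w4.png

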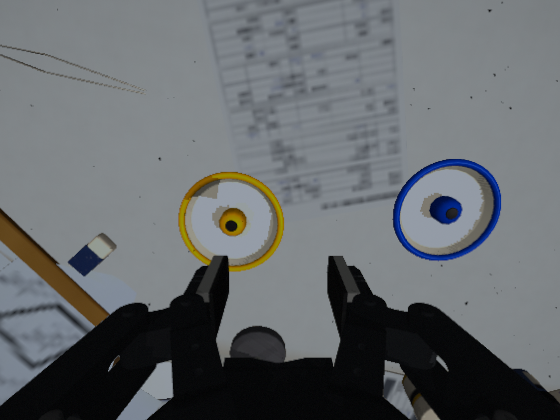

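Both eyes sit dome up in their dishes: yellow at (233,222), blue at (446,209). Now I refine the collar height with a cylinder fit in both fixed cameras.

```bash
cat > fit.py <<'E'
from h import *
from scipy.optimize import least_squares
def proj(f,X):
    x=(X-f['C'])@f['Rw']; p=x[:,:2]/x[:,2:]; p=p*(1+f['k1']*(p**2).sum(1))[:,None]
    return p*[f['fx'],f['fy']]+[f['cx'],f['cy']]
a=np.linspace(0,2*np.pi,60,endpoint=False)
cyl=lambda r,z0,z1:np.vstack([np.c_[r*np.cos(a),r*np.sin(a),0*a+z] for z in(z0,z1)])
def moments(f,X):
    h=cv2.convexHull((proj(f,X)*16).astype(np.float32)); m=cv2.moments(h)
    return np.array([m['m10']/m['m00'],m['m01']/m['m00']])/16, m['m00']/256
if __name__=='__main__':
    obs=[]
    for c,w in(('top',(300,340,130,175)),('scene',(250,280,130,170))):
        f=cam(c); p=f['pixels'].astype(float); l,r,t,b=w
        q=p[t:b,l:r]; red=np.clip(q[...,2]-np.maximum(q[...,0],q[...,1]),0,None); red[red<25]=0
        ys,xs=np.mgrid[t:b,l:r]; uv=np.array([(xs*red).sum(),(ys*red).sum()])/red.sum()
        print(c,uv,(red>0).sum(),red.max()); 
        cc=np.argwhere(red>25)+[t,l]; print(cc.min(0),cc.max(0))
        g=regions_of(c,'gauge'); 
        for k in g[:1]: print('gauge bbox',k['bbox'],k['score'])
        obs.append((f,uv))
        cv2.imwrite(f'pics/g_{c}.png',cv2.resize(f['pixels'][t-10:b+40,l-20:r+20],None,fx=8,fy=8,interpolation=0)[:600])
    R=lambda v:np.concatenate([moments(f,cyl(.013,-.005,.005)+v)[0]-uv for f,uv in obs])
    s=least_squares(R,[.71,-.1,.12],diff_step=1e-3); print(s.x,s.fun)
    for f,uv in obs:
        print('area',moments(f,cyl(.013,-.005,.005)+s.x)[1]); 
        for n,(r,z0,z1) in dict(base=(.03,0,.016),collar=(.013,s.x[2]-.005,s.x[2]+.005),post=(.004,.15,.16)).items():
            P=proj(f,cyl(r,z0,z1)+[s.x[0],s.x[1],0]); print(n,P.min(0).round(1),P.max(0).round(1))
E
python3 fit.py; python3 -c "
import cv2,numpy as np
a=cv2.imread('pics/g_top.png');b=cv2.imread('pics/g_scene.png');h=600
c=np.zeros((h,a.shape[1]+b.shape[1],3),np.uint8);c[:len(a),:a.shape[1]]=a;c[:len(b),a.shape[1]:]=b
cv2.imwrite('pics/g.png',c[:,:]if c.shape[1]<=800 else cv2.resize(c,(800,int(600*800/c.shape[1]))))"
```

```text
top [321.47700378 144.32084909] 84 157.0
[139 314] [149 328]
gauge bbox [305.4, 141.0, 325.6, 167.9] 0.77
scene [264.42426208 148.12358093] 79 131.0
[144 257] [152 270]
gauge bbox [256.2, 138.2, 279.9, 193.1] 0.93
[ 0.71446951 -0.10178043  0.13495724] [-0.1343196  -0.16396199  0.2120112   0.03613338]
area 106.94617090676911
base [305.9 145.4] [328.8 168.7]
collar [315.6 138.2] [327.1 150.1]
post [320.2 139.5] [324.  144.1]
area 97.42340307519771
base [254.4 174.6] [277.4 195.4]
collar [259.1 142.9] [270.1 153.4]
post [262.6 138.9] [266.2 144.4]
```

View pics/g.png

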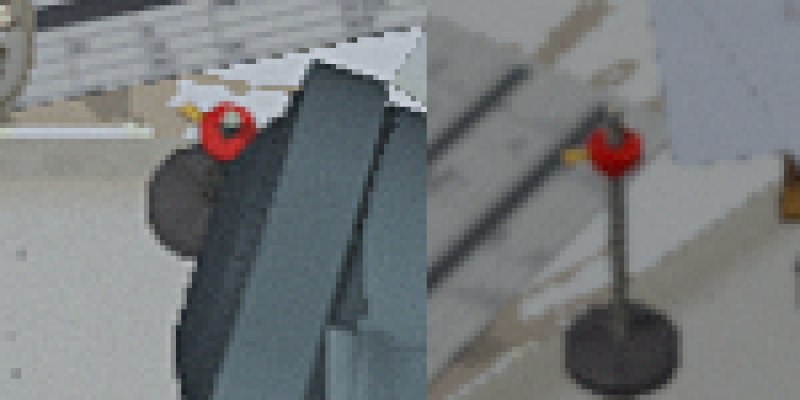

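```bash
cat > fit2.py <<'E'
from fit import *
obs=[];base=[]
for c,w in(('top',(300,340,130,175)),('scene',(250,282,130,205))):
    f=cam(c); im=cv2.imread(f'pics/{c}0.png').astype(float); l,r,t,b=w
    q=im[t:b,l:r]; m=(q[...,2]>1.9*q[...,1])&(q[...,2]>60)
    n,lab,st,_=cv2.connectedComponentsWithStats(m.astype(np.uint8)); k=1+st[1:,4].argmax()
    pts=np.argwhere(lab==k)[:,::-1]+[l,t]; corners=np.vstack([pts+d for d in([-.5,-.5],[.5,.5],[-.5,.5],[.5,-.5])]).astype(np.float32)
    M=cv2.moments(cv2.convexHull((corners*2).astype(np.float32))); uv=np.array([M['m10'],M['m01']])/M['m00']/2
    print(c,'collar',uv,M['m00']/4,pts.min(0),pts.max(0))
    g=q.max(2)<75; n,lab,st,ce=cv2.connectedComponentsWithStats(g.astype(np.uint8)); k=1+st[1:,4].argmax(); print('dark',st[k]+[l,t,0,0,0])
    obs.append((f,uv)); base.append(st[k]+[l,t,0,0,0])
R=lambda v:np.concatenate([moments(f,cyl(.013,-.005,.005)+v)[0]-uv for f,uv in obs])
s=least_squares(R,[.71,-.1,.12],diff_step=1e-3); print(s.x,s.fun)
# axis from base in scene only, then height from scene collar v
for (f,uv),st in zip(obs,base):
    for n,v in(('tri',s.x),):
        P=proj(f,cyl(.03,0,.016)+[v[0],v[1],0]); print('base pred',P.min(0),P.max(0)); P=proj(f,cyl(.004,0.15,.16)+[v[0],v[1],0]); print('post pred',P.min(0))
E
python3 fit2.py
```

```text
top collar [322.32978723 144.20921986] 94.0 [318 139] [327 149]
dark [308 147  21  22 331]
scene collar [264.47522523 147.91216216] 74.0 [260 144] [269 152]
dark [256 153  21  42 361]
[ 0.71548512 -0.10357423  0.1337598 ] [-0.27113542 -0.3311719   0.42849072  0.07301207]
base pred [306.56426578 144.98541233] [329.48796901 168.33498208]
post pred [320.92618992 139.08318026]
base pred [254.69061043 174.04880719] [277.62198285 194.79593151]
post pred [262.87920814 138.30353055]
```

The crop shows the red collar high on the post. The triangulated height is about 0.133 m and the base position agrees with it. Moving over the loupe.

Request:
arm_command(rotation=[[0, 0, 0], [0, 0, 0], [0, 0, 0], [0, 0, 0], [0, 0, 0], [0, 0, 0.27], [0, 0, 0.27], [0, 0, 0], [0, 0, 0], [0, 0, 0], [0, 0, 0], [0, 0, 0], [0, 0, 0], [0, 0, 0], [0, 0, 0]], delta_pos=[[-0.3, 1, 1], [-0.3, 1, 0.6], [-0.3, 1, 0], [-0.3, 1, 0], [-0.3, 1, 0], [-0.3, 1, 0], [-0.3, 1, 0], [-0.3, 1, 0], [-0.3, 1, 0], [-0.3, 1, 0], [-0.3, 1, 0], [-0.3, 1, 0], [-0.3, 1, 0], [-0.3, 0.8, 0], [0, 0, 0]], gripper=[-0.2, -0.2, -0.2, -0.2, -0.2, -0.2, -0.2, -0.2, -0.2, -0.2, -0.2, -0.2, -0.2, -0.2, -0.2])

```text
t: 18.18
ee_pos: [0.4449, 0.2345, 0.1582]
orientation: [-0.224, 0.974, 0.0, -0.0]
ft_force: [-0.2, -0.6, 0.3]
width: 0.0512
grip_force: 0.0
```

```bash
cat > lp.py <<'E'
from h import *
import sys
f=cam('wrist'); s=state(); p=f['pixels'].astype(int); cv2.imwrite(f'pics/{sys.argv[1]}.png',p)
ya=Rn.from_quat(s['orientation']).as_matrix()[:,1]; print(np.round(s['ee_pos'],4),'tool y deg',np.degrees(np.arctan2(ya[1],ya[0])),np.round(s['joint_positions'],2),s['t'])
r=regions_of('wrist','loupe')[0]; L=r['region']; print(r['score'],r['bbox'])
q=np.argwhere(L&(p.max(2)<65))[:,::-1]; w=onz(f,q,.050)
c,(a,b),ang=cv2.minAreaRect(w[:,:2].astype(np.float32)); print('rect',np.round(c,4),a,b,ang)
u=np.linalg.svd(w-w.mean(0),full_matrices=False)[2][0]; u*=np.sign(u[0]); print('handle dir',np.degrees(np.arctan2(u[1],u[0])),'mean',w.mean(0).round(4))
w2=onz(f,np.argwhere(L&(p.max(2)>=65))[:,::-1],.045); s2=(w2-w.mean(0))@u
cc,rr=cv2.minEnclosingCircle(w2[s2>.062][:,:2].astype(np.float32)); print('lens',np.round(cc,4),rr)
print('origin from lens',(np.array(cc)-.09*u[:2]).round(4),'from rect',(np.array(c)+.01*u[:2]).round(4))
E
python3 lp.py w5
```

```text
[0.4453 0.2337 0.1583] tool y deg 115.8743635655904 [ 0.36  0.27 -0.27  1.04 -0.   -0.09] 18.225
0.8 [244.6, 136.2, 310.4, 330.1]
rect [0.4478 0.234 ] 0.12746354937553406 0.02268166095018387 21.351125717163086
handle dir 25.528673171176465 mean [0.4363 0.2294 0.05  ]
lens [0.5267 0.2725] 0.0378582701086998
origin from lens [0.4455 0.2337] from rect [0.4568 0.2383][ WARN:0@0.561] global loadsave.cpp:1063 imwrite_ Unsupported depth image for selected encoder is fallbacked to CV_8U.
```

View pics/w5.png

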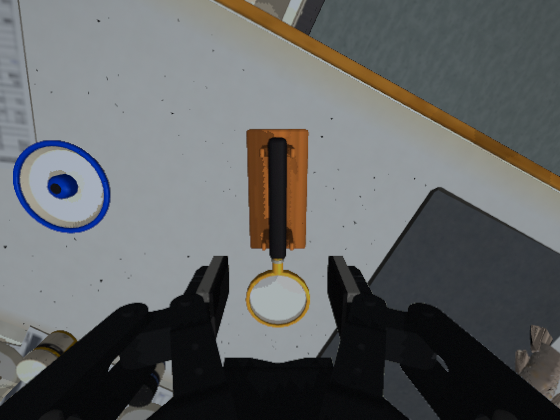

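The handle at (278,195) is aligned between the fingers and the TCP is above the loupe origin. Descending and gripping.

Request:
arm_command(rotation=[[0, 0, 0], [0, 0, 0], [0, 0, 0], [0, 0, 0], [0, 0, 0], [0, 0, 0], [0, 0, 0], [0, 0, 0], [0, 0, 0], [0, 0, 0], [0, 0, 0], [0, 0, 0]], delta_pos=[[0, 0, -1], [0, 0, -1], [0, 0, -1], [0, 0, -0.9], [0, 0, -0.8], [0, 0, -0.5], [0, 0, 0], [0, 0, 0], [0, 0, 0], [0, 0, 0], [0, 0, 0], [0, 0, 0]], gripper=[-0.2, -0.2, -0.2, -0.2, -0.2, -0.2, -0.2, 0.2, 0.6, 1, 1, 1])

```text
t: 19.77
ee_pos: [0.4462, 0.2339, 0.0293]
orientation: [-0.223, 0.975, 0.0, 0.001]
ft_force: [-0.7, -0.2, 5.8]
width: 0.015
grip_force: 59.4
```

Request:
arm_command(rotation=[[0, 0, 0], [0, 0, 0], [0, 0, 0], [0, 0, 0], [0, 0, 0], [0, 0, 0]], delta_pos=[[0, 0, 0.3], [0, 0, 0.7], [0, 0, 1], [0, 0, 1], [0, 0, 0.9], [0, 0, 0]], gripper=[1, 1, 1, 1, 1, 1])

```text
t: 20.52
ee_pos: [0.4467, 0.2342, 0.1275]
orientation: [-0.223, 0.975, 0.0, 0.002]
ft_force: [1.1, 0.1, -1.6]
width: 0.015
grip_force: 58.6
```

```bash
cat > hl.py <<'E'
from fit import *
import sys
# lens circle model fit in the fixed cameras: brass/handle via loupe region
s=state(); T=Rn.from_quat(s['orientation']).as_matrix(); print(np.round(s['ee_pos'],4),s['t'],s['ft_force'],s['wrist_torque'])
obs=[]
for c in('top','scene'):
    f=cam(c); r=regions_of(c,'loupe')
    if not r: print(c,'none'); cv2.imwrite(f'pics/{sys.argv[1]}_{c}.png',f['pixels']); continue
    p=f['pixels'].astype(int); print(c,r[0]['score'],r[0]['bbox']); cv2.imwrite(f'pics/{sys.argv[1]}_{c}.png',f['pixels'])
    np.save(f'reg_{c}.npy',r[0]['region'])
E
python3 hl.py a; python3 -c "
import cv2,numpy as np
a=cv2.imread('pics/a_scene.png');cv2.imwrite('pics/a.png',cv2.resize(a[200:400,100:360],None,fx=3,fy=3))"
```

```text
[0.4467 0.2342 0.1275] 20.525 [ 1.09619162  0.10025008 -1.62254739] [-3.80618001e-02  6.09904195e-06 -4.09871183e-02]
top 0.94 [142.9, 204.4, 186.6, 282.0]
scene 0.44 [163.0, 237.4, 186.0, 256.8]
```

View pics/a.png

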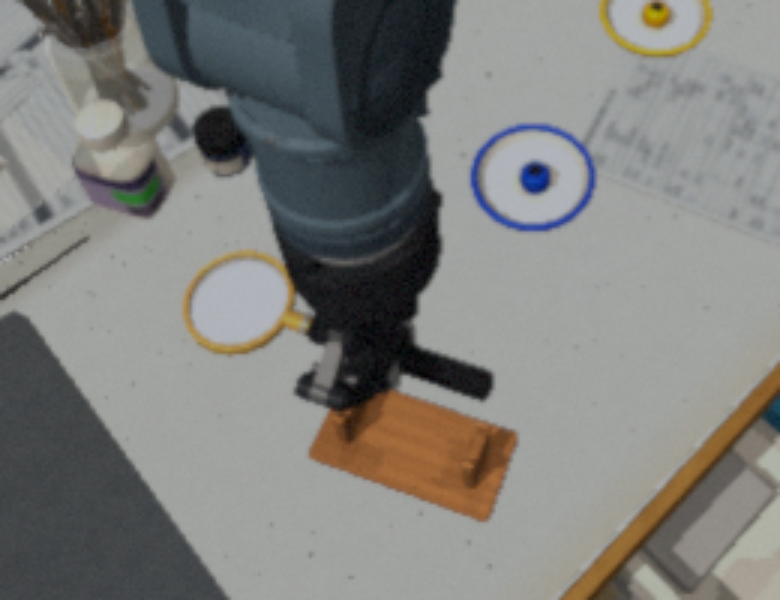

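The loupe is clear of its rest, with the lens at crop (240,300) and the handle in the grip. Carrying it smoothly to the yellow dish.

Request:
arm_command(rotation=[[0, 0, 0], [0, 0, 0], [0, 0, -0.1], [0, 0, -0.1], [0, 0, -0.1], [0, 0, -0.1], [0, 0, -0.1], [0, 0, -0.1], [0, 0, -0.1], [0, 0, -0.1], [0, 0, -0.05], [0, 0, 0], [0, 0, 0], [0, 0, 0], [0, 0, 0], [0, 0, 0], [0, 0, 0], [0, 0, 0], [0, 0, 0], [0, 0, 0]], delta_pos=[[0, -0.3, 0], [0, -0.6, 0], [0.1, -0.9, 0], [0.1, -0.9, 0], [0.1, -0.9, 0], [0.1, -0.9, 0], [0.1, -0.9, 0], [0.1, -0.9, 0], [0.1, -0.9, 0], [0.1, -0.9, 0], [0.1, -0.9, 0], [0.1, -0.9, 0], [0.1, -0.9, 0], [0.1, -0.9, 0], [0.1, -0.9, 0], [0.06, -0.9, 0], [0, -0.9, 0], [0, -0.9, 0], [0, -0.6, 0], [0, -0.3, 0]], gripper=[1, 1, 1, 1, 1, 1, 1, 1, 1, 1, 1, 1, 1, 1, 1, 1, 1, 1, 1, 1])

```text
t: 23.22
ee_pos: [0.4789, -0.1723, 0.1257]
orientation: [-0.002, 1.0, 0.0, -0.0]
ft_force: [0.6, -0.3, -1.2]
width: 0.015
grip_force: 58.6
```

Request:
arm_command(rotation=[[0, 0, 0], [0, 0, 0], [0, 0, 0]], delta_pos=[[0, 0, -0.2], [0, 0, -0.2], [0, 0, 0]], gripper=[1, 1, 1])

```text
t: 23.6
ee_pos: [0.4787, -0.1705, 0.1151]
orientation: [-0.003, 1.0, 0.0, -0.001]
ft_force: [-0.9, -0.3, -1.6]
width: 0.0147
grip_force: 58.6
```

```bash
python3 hl.py b; python3 - <<'E'
from h import *
for c,w in(('top',(280,400,150,290)),('scene',(240,400,130,270))):
    im=cv2.imread(f'pics/b_{c}.png'); cv2.imwrite(f'pics/b{c}_z.png',cv2.resize(im[w[2]:w[3],w[0]:w[1]],None,fx=2.8,fy=2.8))
a,b=cv2.imread('pics/btop_z.png'),cv2.imread('pics/bscene_z.png'); h=max(len(a),len(b))
pad=lambda x:cv2.copyMakeBorder(x,0,h-len(x),0,0,0)
cv2.imwrite('pics/b.png',np.hstack([pad(a),pad(b)])); print(a.shape,b.shape,state()['orientation'])
E
```

```text
[ 0.4787 -0.1705  0.1151] 23.6 [-0.89736025 -0.31162472 -1.55683179] [ 0.00446921  0.01142282 -0.01028532]
top 0.91 [336.2, 190.0, 365.6, 271.2]
scene 0.78 [314.1, 156.7, 385.9, 200.8]
(392, 336, 3) (392, 448, 3) [-2.95325693e-03  9.99995636e-01  2.07969047e-05  7.37265067e-05]
```

View pics/b.png

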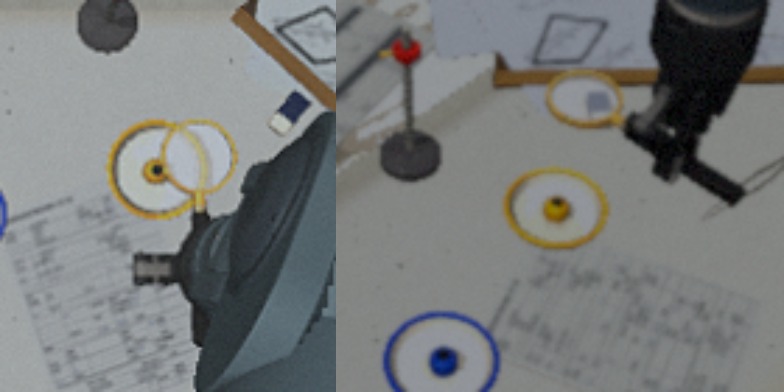

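The lens is about 21 mm to the robot's right of the eye (top crop: lens (199,157), eye (156,170)). Correcting, then measuring the lens ring by triangulation.

Request:
arm_command(rotation=[[0, 0, 0], [0, 0, 0], [0, 0, 0], [0, 0, 0], [0, 0, 0]], delta_pos=[[0.05, 0.4, 0.08], [0.05, 0.43, 0], [0, 0, 0], [0, 0, 0], [0, 0, 0]], gripper=[1, 1, 1, 1, 1])

```text
t: 24.42
ee_pos: [0.4819, -0.1508, 0.1178]
orientation: [-0.003, 1.0, -0.0, 0.0]
ft_force: [0.8, 0.1, -1.6]
width: 0.0151
grip_force: 58.6
```

```bash
cat > lens.py <<'E'
from fit import *
s=state(); T=Rn.from_quat(s['orientation']).as_matrix(); p0=s['ee_pos']; print(np.round(p0,4),s['t'],np.round(s['qvel'],3).max())
x0=np.array(p0)+[.09,0,.016]; C=[];V=[]
ring=np.c_[.03*np.cos(a),.03*np.sin(a),0*a]
for c in('top','scene'):
    f=cam(c); im=f['pixels']; cv2.imwrite(f'pics/c_{c}.png',im)
    hsv=cv2.cvtColor(im,cv2.COLOR_BGR2HSV); sat=cv2.GaussianBlur(np.where((hsv[...,0]>12)&(hsv[...,0]<32),hsv[...,1],0).astype(np.float32),(0,0),.8)
    C.append((f,sat))
def samp(v,n):
    # plane tilt about x(v3), y(v4)
    P=ring@Rn.from_euler('xy',[v[3],v[4]]).as_matrix().T+v[:3]; out=[]
    for f,sat in C:
        q=proj(f,P).astype(np.float32); out.append(cv2.remap(sat,q[:,:1],q[:,1:],cv2.INTER_LINEAR).mean())
    return out
from scipy.optimize import minimize
for tilt in(0,1):
    best=None
    fun=lambda d:-sum(samp(np.r_[x0+d[:3]/100,(d[3:]/10 if tilt else [0,0])],0))
    for st in np.random.default_rng(0).normal(0,.4,(12,5 if tilt else 3)):
        r=minimize(fun,st,method='Nelder-Mead',options=dict(xatol=1e-3,fatol=1e-3,maxiter=2000))
        if best is None or r.fun<best.fun: best=r
    print(tilt,(x0+best.x[:3]/100).round(4),(np.degrees(best.x[3:]/10)).round(1),best.fun, 'kin',x0.round(4),-fun(np.zeros(5 if tilt else 3)))
E
python3 lens.py
```

```text
[ 0.4819 -0.1508  0.1178] 24.425 0.002
0 [ 0.5739 -0.1481  0.136 ] [] -192.78236389160156 kin [ 0.5719 -0.1508  0.1338] 153.2804
1 [ 0.5737 -0.148   0.137 ] [-1.5 -3.5] -196.25924682617188 kin [ 0.5719 -0.1508  0.1338] 153.2804
```

Vision and kinematics agree within about 2 to 3 mm. One small nudge, then a settle and a final numeric check.

Request:
arm_command(rotation=[[0, 0, 0], [0, 0, 0], [0, 0, 0], [0, 0, 0], [0, 0, 0], [0, 0, 0]], delta_pos=[[-0.06, 0.02, -0.05], [0, 0, 0], [0, 0, 0], [0, 0, 0], [0, 0, 0], [0, 0, 0]], gripper=[1, 1, 1, 1, 1, 1])

```text
t: 25.28
ee_pos: [0.4804, -0.1502, 0.1166]
orientation: [-0.003, 1.0, 0.0, 0.0]
ft_force: [-0.0, 0.1, -2.0]
width: 0.0148
grip_force: 58.6
```

```bash
python3 lens.py; python3 - <<'E'
from h import *
for c in('scene','top'):
    f=cam(c)
    for n,z in(('eye_yellow',.0125),('eye_blue',.0125)):
        for r in regions_of(c,n)[:1]: print(c,n,r['score'],onz(f,[cen(r['region'])],z)[0].round(4))
E
```

```text
[ 0.4804 -0.1502  0.1166] 25.275 0.001
0 [ 0.5725 -0.1478  0.1341] [] -190.68499755859375 kin [ 0.5704 -0.1502  0.1326] 151.90744
1 [ 0.5723 -0.1477  0.135 ] [-1.9 -2.6] -192.86654663085938 kin [ 0.5704 -0.1502  0.1326] 151.90744
scene eye_yellow 0.52 [ 0.57   -0.1465  0.0125]
scene eye_blue 0.69 [ 0.5707 -0.1473  0.0125]
```

The lens matches the eye within about 2 mm and the collar height within about 1 mm.

```bash
python3 -c "
from bench import job_done; print(job_done())"
```

```text
the job is handed in; nothing more can be done
None
```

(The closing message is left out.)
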